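# Cheese sampling: load and cap the wide pot

### The job

In the sample rack, flick the hinged cap of the wide pot wide open, lift the round cheese plug out of the white tub and put it inside that pot, then press the cap fully shut. Keep the two slim pots shut, leave the rectangular cheese pieces in the tub, and do not disturb the bottle, cheese wheel and cheese block standing nearby.

Things in the scene. Friction and masses are not known exactly. Their poses are not given: they have to be found in the camera images.
- rack: grey sample rack, base plate 80 mm (x) by 270 mm (y), fixed to the table, two 45 mm end plates; holds three pots in a row along its y axis, 85 mm apart, in any order. Origin at the centre of its underside. The pots' hinges are on the rack's +x side and their lift tabs on its -x side
- wide_pot: the wide sample pot: clear plastic, outer diameter 46 mm, bore 41 mm, 60 mm tall, inner floor 5 mm up, fixed in the rack on its 8 mm base plate; origin at the centre of its underside, axes parallel to the rack's (z up)
- wide_cap (a joint): angle of the wide pot's hinged white cap: 0 is shut, grows as it opens, stop at 2.1 rad; starts between 0 and 0.12. The hinge is stiff (0.03 N m friction) and the cap stays where it is left. The cap is a disc 46 mm across and 6 mm thick with an upright lift tab at the edge farthest from the hinge
- wide_cap_tab (a point): grip point in the wide cap's lift tab, a block 16 mm long radially and 10 mm wide along the hinge axis, its middle 10 mm outside the cap's edge. Shut: the point is 59 mm from the hinge line towards -x and 14 mm above it, the tab's top 5 mm higher. Pinched across its 10 mm width the tab can turn between the pads. Moves with the cap; axes parallel to the pot's when shut
- wide_cap_hinge (a point): middle of the wide cap's hinge line, at rim height (60 mm above the pot's underside), 26 mm from the pot's axis towards the pot's +x; the hinge line runs along the pot's y axis
- slim_pot_a: slim sample pot, clear plastic, outer diameter 30 mm, 60 mm tall, fixed in the rack, same build of cap as the wide pot; origin at the centre of its underside
- slim_pot_b: slim sample pot, clear plastic, outer diameter 30 mm, 60 mm tall, fixed in the rack, same build of cap as the wide pot; origin at the centre of its underside
- slim_cap_a (a joint): cap angle of slim pot a (0 shut, starts shut)
- slim_cap_b (a joint): cap angle of slim pot b (0 shut, starts shut)
- tub: open white plastic tub 170 mm (x) by 200 mm (y), 40 mm tall, walls and floor 4 mm, fixed to the table; origin at the centre of its underside. It holds the plug and two batons in a row along its y axis, about 55 mm apart, in any order
- plug: the round cheese plug, the only cylinder in the tub: diameter 24 mm, 40 mm tall, rigid, about 20 g, standing upright on the tub's floor at the start; origin at the centre of its underside, z along the plug
- plug_center (a point): centre of the cheese plug, 20 mm above its underside
- baton_a: flat rectangular cheese baton 50 x 20 x 18 mm lying in the tub, about 20 g; origin at the centre of its underside
- baton_b: flat rectangular cheese baton 50 x 20 x 18 mm lying in the tub, about 20 g; origin at the centre of its underside
- bottle: amber bottle, diameter 40 mm, 110 mm tall, loose, stands behind the gap between rack and tub; origin at the centre of its underside
- cheese_wheel: loose cheese wheel, diameter 110 mm, 45 mm tall, at the far side; origin at the centre of its underside
- cheese_block: loose cheese block 70 x 120 x 50 mm, at the far side; origin at the centre of its underside

How it is judged:
On the way, in this order (a step that is already met when the one before it is completed fails the run):
1. the wide pot's cap is open, upright or beyond (value of joint wide_cap above 1.4 rad), for 0.2 s.
2. the round cheese plug is inside the wide pot and let go (horizontal distance between plug_center and wide_pot below 0.017 m and z of plug_center in the frame of wide_pot between 0.01 and 0.045 m and contact force between plug and the fingers below 0.05 N), for 0.2 s.
At the end, for the whole second after the job is handed in: the wide pot's cap is shut to within 0.05 rad (about 3 mm at the tab) with the cheese plug at rest inside the pot, both slim caps are shut (under 0.1 rad), and both batons are still in the tub (value of joint wide_cap below 0.05 rad and horizontal distance between plug_center and wide_pot below 0.017 m and z of plug_center in the frame of wide_pot between 0.01 and 0.045 m and value of joint each of slim_cap_a, slim_cap_b below 0.1 rad and x of baton_a in the frame of tub between -0.085 and 0.085 m and y of baton_a in the frame of tub between -0.1 and 0.1 m and z of each of baton_a, baton_b in the frame of tub below 0.06 m and x of baton_b in the frame of tub between -0.085 and 0.085 m and y of baton_b in the frame of tub between -0.1 and 0.1 m and linear speed of plug below 0.02 m/s); the robot touches nothing.
It fails at once if a slim pot's cap is opened (over 0.3 rad) (value of joint any of slim_cap_a, slim_cap_b above 0.3 rad).
It fails at once if a baton leaves the tub (not (x of baton_a in the frame of tub between -0.085 and 0.085 m and y of baton_a in the frame of tub between -0.1 and 0.1 m and z of each of baton_a, baton_b in the frame of tub below 0.06 m and x of baton_b in the frame of tub between -0.085 and 0.085 m and y of baton_b in the frame of tub between -0.1 and 0.1 m)).
It fails at once if the amber bottle is pushed away (over 30 mm) or knocked over (distance of bottle from where it was at the start of the episode above 0.03 m or angle between bottle's own z axis and vertical above 0.5 rad).
It fails at once if the cheese wheel is pushed away (over 30 mm) or knocked over (distance of cheese_wheel from where it was at the start of the episode above 0.03 m or angle between cheese_wheel's own z axis and vertical above 0.5 rad).
It fails at once if the cheese block is pushed away (over 30 mm) or knocked over (distance of cheese_block from where it was at the start of the episode above 0.03 m or angle between cheese_block's own z axis and vertical above 0.5 rad).
It also fails if it takes over 69 s, if anything falls off the work surface, if the arm or the gripper's body presses on something with over 40 N, if the wrist force passes 120 N, or if a joint passes its speed limit or range.

### The arm

A 6-joint arm with a two-finger parallel gripper is mounted at the origin on the work surface. World frame = base frame: x ahead of the robot, y to its left, z up, the work surface at z = 0. Lengths are in m, angles in rad, forces in N, time in s.
With the tool pointing down it reaches from about 0.25 to 0.775 m from the base axis. Payload 4 kg.
Tool frame: the origin (TCP) lies at the very end of the fingers, on their centre line; the grasp point (between the pads) lies 19 mm behind it (manip.hold_point_z is the distance from the TCP to the grasp point, in m); z points along the fingers, y is the line along which they close (so a half turn about z gives the same grasp; the last joint's range is limited). The gripper opens to 94 mm and grips with 3 to 60 N. Pads are 16 mm wide; open, the fingers measure 119 mm over their backs; the gripper's body (75 mm by 177 mm) begins 78 mm behind the grasp point.
Start: joints at [1.215, 0.087, 1.371, -0, 1.684, -0.103], TCP at [0.138, 0.533, 0.182] pointing down, gripper open.
Joint ranges: [-3.1, 3.1], [-0.76, 2.03], [0.27, 2.55], [-1.08, 4.22], [0.17, 2.65], [-2.57, 2.57]. Speed limits (rad/s): [2.79, 2.79, 3.14, 3.14, 3.14, 3.14].

### API

Orientations are given as [roll, pitch, yaw] about the fixed x, y, z axes, in that order (R = Rz(yaw) Ry(pitch) Rx(roll)).
In Python, from station import get_obs, eyes, workorder, manip gives the robot as it stands. The module is installed in compiled form; this text tells all that it offers.
- The arm moves only by the tool step_arm, never from a script. Its argument "commands" is a list that holds one entry, the list of rows, each a list of 4 numbers: the shift along the world's x, y, z in mm, then the turn about the world's z in degrees. A call has 1 to 10 rows; each row is the pose to reach, as a shift and turn from the pose commanded when the call began; what a row does not reach only later rows make up. A row lasts 1/12 s, in which the tool goes at most 41.7 mm and 7.16 degrees, less where a joint would pass 70% of its speed; a pose out of reach is approached as far as the arm can. A call with a gripper value outside its range is refused whole. "claw" is the opening, from 0 (shut) to 1 (fully open), set as the call begins (left out, the last holds). The fingers move at their own pace and stop on an object; "newtons" is the grip in N (left out, the last holds). Time passes only in rows, so rows that repeat a pose let the fingers close. It gives the time, the measured TCP pose, the force, the opening and the grip force at its end, in the units of the state.
- get_obs(): the state, without advancing time (a new reading comes with each control period).
- eyes.camera(name): name is "side" or "top" or "wrist"; returns the picture (480x640x3 uint8, blue, green, red); there is no depth.
- eyes.camera_model(name): a dict with "fx", "fy", "cx", "cy" (pixels), "dist" ([k1, k2, p1, p2, k3] as OpenCV has them; the pictures are not rectified), "position" and "attitude" of the camera in the world; the wrist camera has in their place "mount" (4x4, takes a point from camera to tool coordinates, whose origin is the TCP and whose axes are the flange's). Camera axes: x right, y up, looking along -z (the intrinsics and any distortion apply to the point x, -y, -z); pixel columns grow to the right and rows downward; lengths in m; the calibration is good to about 2 mm. A picture is of the moment at which its call begins: read the wrist's pose just before it. camera_model takes no time and is no camera call.
- workorder.finish_job(): hands the job in; it is judged then, once.
Trained networks look in the newest picture that a camera, given by its name, has taken for a name from the list of things; names that differ only in an ending like _2 or _b are one class to them, and where a whole thing is asked for, a point or a joint stands for the part that bears it (a point fixed in the world has none). Each returns a list of dicts, best first, with "p" (0 to 1); they miss things now and then, are a little off and sometimes report something else, mostly with a low value. They report only what shows in the picture. A call takes as long as a camera call.
- eyes.masks_of(query, camera): "pixels" (480x640 bool, what is visible of it) and "box" ([left, top, right, bottom] in pixels, round what is visible of it).
- eyes.landmark_of(query, camera): "pixel" ([column, row] in pixels: a listed point, or the origin of a listed thing).
The state is a dict: "time": time; "joint_pos": joint angles; "joint_vel": joint speeds; "joint_torque": joint torques, N m; "eef_pos": TCP position; "ee_rot": TCP orientation; "force": force on the tool from outside, world axes, zero at the start; "ft_torque": the same for the moment, N m; "finger_gap": finger opening in m; "finger_force": force on a finger pad.
Only numpy, scipy, OpenCV 4.12 (cv2) and the standard library are available. Lean on these libraries where they do the work, as an engineer would, in place of code of your own. Each camera call takes 0.05 s, during which the arm holds its last target. There are 200 camera calls.

## Working session

There is one attempt and no reset: what is moved stays moved. The work goes in short steps, Python scripts to look and compute and a tool call to move; the robot and the scene stay as the last step left them, time stands still between calls to the robot, and variables do not carry over. Pictures are saved under pics/ and viewed, at most 10 in all, crops included, and the job is handed in when it is done.

Besides the shell and the picture viewer there is one more tool, called after "Request:" as name(argument=value, ...), one argument or row to a line, values as JSON. step_arm: Moves the arm, as the interface text tells. Its arguments: {"type":"object","properties":{"commands":{"type":"array"},"claw":{"type":"number"},"newtons":{"type":"number"}},"required":["commands"]}

```bash
mkdir -p pics
cat > h.py <<'E'
import numpy as np, cv2
from scipy.spatial.transform import Rotation as R
from scipy.optimize import least_squares
from station import get_obs, eyes, workorder, manip
def pose(cam, obs=None):
    m=eyes.camera_model(cam)
    if 'mount' in m:
        o=obs or get_obs(); T=np.eye(4); T[:3,:3]=R.from_euler('xyz',o['ee_rot']).as_matrix(); T[:3,3]=o['eef_pos']
        T=T@np.array(m['mount'])
        return m,T[:3,:3],T[:3,3]
    a=np.array(m['attitude'])
    if a.shape==(3,3): Rm=a
    elif a.size==4: Rm=R.from_quat(a).as_matrix()
    else: Rm=R.from_euler('xyz',a).as_matrix()
    return m,Rm,np.array(m['position'])
def ray(px,P):
    m,Rm,p=P
    K=np.array([[m['fx'],0,m['cx']],[0,m['fy'],m['cy']],[0,0,1.]])
    u=cv2.undistortPoints(np.array([[px]],float),K,np.array(m['dist'],float))[0,0]
    d=Rm@np.array([u[0],-u[1],-1]); return p,d/np.linalg.norm(d)
def atz(px,P,z):
    p,d=ray(px,P); return p+d*(z-p[2])/d[2]
def tri(rays):
    A=np.zeros((3,3));b=np.zeros(3)
    for p,d in rays:
        M=np.eye(3)-np.outer(d,d);A+=M;b+=M@p
    x=np.linalg.solve(A,b)
    return x,[np.linalg.norm((np.eye(3)-np.outer(d,d))@(x-p)) for p,d in rays]
E
cat > a.py <<'E'
from h import *
np.set_printoptions(precision=4,suppress=True)
print({k:np.round(v,3) for k,v in get_obs().items()}, manip.hold_point_z)
for c in ['side','top']:
    print(c,eyes.camera_model(c))
ims=[]
Q=['wide_cap_tab','wide_cap_hinge','plug_center','plug','wide_pot','rack','tub','bottle','slim_pot_a','baton_a']
res={}
for c in ['top','side']:
    im=eyes.camera(c); cv2.imwrite(f'pics/{c}0.png',im)
    for q in Q:
        L=eyes.landmark_of(q,c); res[q,c]=L
        print(c,q,[(round(l['p'],2),np.round(l['pixel'],1)) for l in L[:3]])
for q in Q:
    if res[q,'top'] and res[q,'side']:
        print(q,*tri([ray(res[q,c][0]['pixel'],pose(c)) for c in ['top','side']]))
E
python3 a.py
```

```text
{'time': np.float64(0.0), 'joint_pos': array([ 1.215,  0.088,  1.372, -0.   ,  1.684, -0.103]), 'joint_vel': array([-0.   , -0.002,  0.001, -0.   , -0.001, -0.002]), 'joint_torque': array([ -0.   , -34.017, -30.243,   0.072,   0.033,  -0.   ]), 'eef_pos': array([0.137, 0.532, 0.181]), 'ee_rot': array([-3.139, -0.   ,  2.889]), 'force': array([-0.848,  0.413, -1.181]), 'ft_torque': array([-0.006, -0.013, -0.036]), 'finger_force': np.float64(0.0), 'finger_gap': np.float64(0.094)} 0.0188
side {'fx': 525.2265003600968, 'fy': 525.2265003600968, 'cx': 318.06111267605957, 'cy': 242.97180671678603, 'dist': array([-0.0511,  0.    ,  0.    ,  0.    ,  0.    ]), 'position': array([ 0.481 , -0.886 ,  0.6699]), 'attitude': array([ 0.9899,  0.0138, -0.1831])}
top {'fx': 559.1526213370169, 'fy': 559.1526213370169, 'cx': 328.44369347732476, 'cy': 242.2159898388653, 'dist': array([-0.0357,  0.    ,  0.    ,  0.    ,  0.    ]), 'position': array([ 0.4926, -0.0155,  1.2847]), 'attitude': array([ 0.13  ,  0.027 , -1.5961])}
top wide_cap_tab [(0.69, array([213.4, 333.6]))]
top wide_cap_hinge [(0.64, arra
[... 1404 characters left out ...]
 -0.1857  0.0025] [np.float64(0.000937500638547721), np.float64(0.0009375006385480296)]
wide_pot [0.4836 0.2682 0.0143] [np.float64(0.004704474913821727), np.float64(0.004704474913821719)]
rack [0.5068 0.1927 0.0035] [np.float64(0.0002912144384530913), np.float64(0.0002912144384531025)]
tub [ 0.522  -0.1775 -0.0079] [np.float64(0.0010689066617268746), np.float64(0.0010689066617268087)]
bottle [ 0.7394  0.0069 -0.0097] [np.float64(0.0032454737511130914), np.float64(0.0032454737511129076)]
slim_pot_a [0.5085 0.1909 0.0099] [np.float64(0.007322667454487053), np.float64(0.007322667454487134)]
baton_a [ 0.542  -0.2335  0.0001] [np.float64(0.0027597698348865067), np.float64(0.0027597698348864807)]
```

Run:
```python
from h import *
print(tri([ray([213.4,333.6],pose('top')),ray([223.9,187.3],pose('side'))]))
a=cv2.imread('pics/top0.png')[240:400,160:480]; b=cv2.imread('pics/side0.png')[130:430,160:480]
cv2.imwrite('pics/v1.png',cv2.resize(a,None,fx=2.5,fy=2.5,interpolation=2)); cv2.imwrite('pics/v2.png',cv2.resize(b,None,fx=2,fy=2,interpolation=2))
```

```text
(array([0.45836069, 0.26126178, 0.09517009]), [np.float64(0.0025410695033494433), np.float64(0.0025410695033494545)])
```

View pics/v1.png

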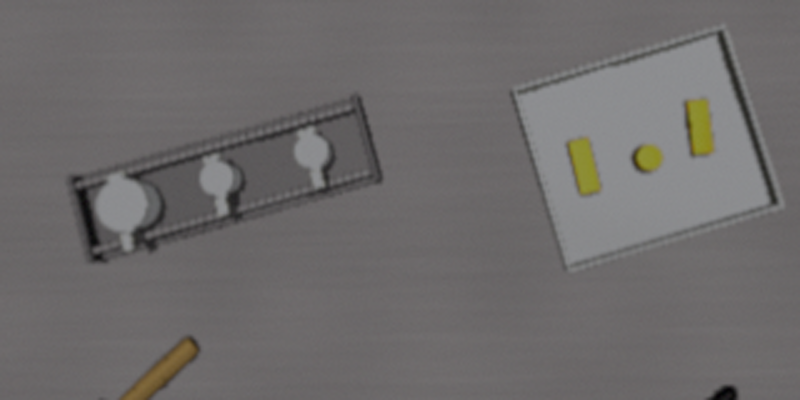

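View pics/v2.png

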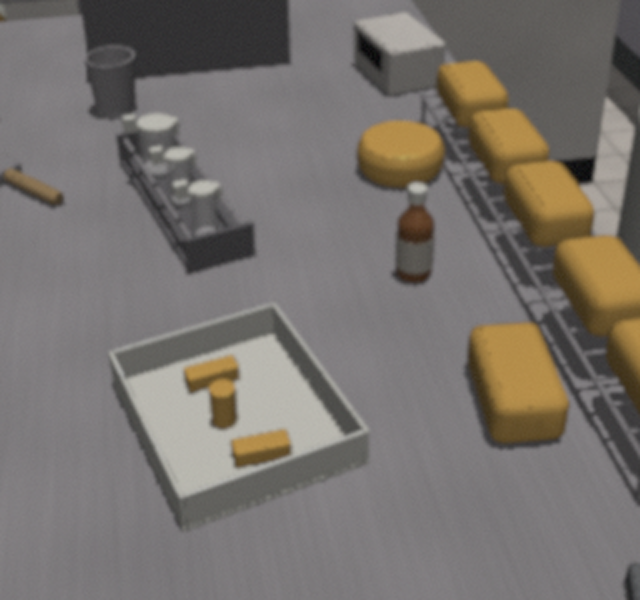

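The top picture shows the rack on the left, with the wide pot at its far (+y) end: cap at about (213,322), tab at (213,334). It also shows the tub with the plug at (420,303) between two batons. The side picture agrees, with the plug upright at (271,331) and the bottle well clear.

Request:
step_arm(
  commands=[
    [[30,-28,20,6],[60,-56,40,12],[90,-84,60,18],[120,-112,80,24],[150,-140,90,30],[180,-168,90,31],[210,-196,90,31],[240,-224,90,31],[270,-252,90,31],[300,-280,90,31]],
  ],
  claw=0.35,
  newtons=15,
)

```text
time: 1.93
eef_pos: [0.4292, 0.2599, 0.2726]
ee_rot: [3.141, 0.001, -2.853]
force: [0.5, 0.9, 0.3]
finger_gap: 0.0338
finger_force: 0.0
```

```bash
cat > w.py <<'E'
from h import *
import sys,pickle
np.set_printoptions(precision=4,suppress=True)
name=sys.argv[1]; Q=sys.argv[2].split(',')
o=get_obs(); im=eyes.camera('wrist'); cv2.imwrite(f'pics/{name}.png',im)
print(o['time'],o['eef_pos'],o['ee_rot'],o['joint_vel'])
P=pose('wrist',o); D={}
print('cam',P[2],P[1][:,2])
for q in Q:
    L=eyes.landmark_of(q,'wrist')
    D[q]=[(l['p'],ray(l['pixel'],P)) for l in L]
    print(q,[(round(l['p'],2),np.round(l['pixel'],1),[atz(l['pixel'],P,z) for z in (0.068,)]) for l in L[:3]])
pickle.dump(D,open(name+'.pkl','wb'))
E
python3 w.py w1 wide_cap_tab,wide_cap_hinge,wide_pot,rack,slim_pot_a
```

```text
1.9333 [0.4292 0.2599 0.2726] [ 3.1412  0.0011 -2.8533] [-0.9475  0.2728 -0.2577  0.0059 -0.0152 -0.94  ]
cam [0.3517 0.2373 0.4746] [-0.2648 -0.0789  0.9611]
wide_cap_tab [(0.86, array([319.4, 238.3]), [array([0.4596, 0.2755, 0.068 ])])]
wide_cap_hinge [(0.77, array([315. , 277.5]), [array([0.5118, 0.2853, 0.068 ])]), (0.61, array([317.8, 238.7]), [array([0.4607, 0.2738, 0.068 ])])]
wide_pot [(0.74, array([313.7, 245.5]), [array([0.4707, 0.2714, 0.068 ])])]
rack [(0.63, array([256.3, 240.3]), [array([0.4847, 0.2003, 0.068 ])])]
slim_pot_a [(0.83, array([199.9, 242.7]), [array([0.5081, 0.1326, 0.068 ])]), (0.8, array([257.5, 242. ]), [array([0.4864, 0.2023, 0.068 ])])]
```

Request:
step_arm(
  commands=[
    [[0,0,0,0],[0,0,0,0],[0,0,0,0]],
  ],
)

```text
time: 2.48
eef_pos: [0.4272, 0.2625, 0.2724]
ee_rot: [3.141, 0.0, -2.851]
force: [-0.0, -0.8, 0.1]
finger_gap: 0.033
finger_force: 0.0
```

```bash
python3 w.py w1 wide_cap_tab,wide_cap_hinge,wide_pot,rack,slim_pot_a
```

```text
2.4833 [0.4272 0.2625 0.2724] [ 3.1414  0.0004 -2.8511] [-0.0056  0.0013  0.0002 -0.001   0.0018 -0.0022]
cam [0.3499 0.2398 0.4744] [-0.264  -0.0791  0.9613]
wide_cap_tab [(0.78, array([315.2, 237.4]), [array([0.4579, 0.2728, 0.068 ])]), (0.28, array([313.9, 243. ]), [array([0.4653, 0.2733, 0.068 ])])]
wide_cap_hinge [(0.69, array([315.9, 278.2]), [array([0.5101, 0.2894, 0.068 ])])]
wide_pot [(0.56, array([312.5, 243.6]), [array([0.4666, 0.2718, 0.068 ])]), (0.16, array([315.4, 279.9]), [array([0.5126, 0.2894, 0.068 ])])]
rack [(0.9, array([253.9, 240.1]), [array([0.4833, 0.2001, 0.068 ])])]
slim_pot_a [(0.87, array([254.4, 241.1]), [array([0.4844, 0.201 , 0.068 ])]), (0.71, array([199. , 240.1]), [array([0.5032, 0.1336, 0.068 ])])]
```

Request:
step_arm(
  commands=[
    [[-20,0,-30,0],[-40,0,-60,0],[-40,0,-90,0],[-40,0,-90,0],[-40,0,-90,0],[-40,0,-90,0]],
  ],
)

```text
time: 3.28
eef_pos: [0.3891, 0.2619, 0.1841]
ee_rot: [3.141, 0.003, -2.854]
force: [-0.1, 0.3, 0.6]
finger_gap: 0.0328
finger_force: 0.0
```

```bash
python3 w.py w2 wide_cap_tab,wide_cap_hinge,wide_pot,rack,slim_pot_a
python3 - <<'E'
from h import *; import pickle
a,b=[pickle.load(open(n+'.pkl','rb')) for n in('w1','w2')]
for q in a:
    if a[q] and b[q]: print(q,tri([a[q][0][1],b[q][0][1]]))
E
```

```text
3.2833 [0.3891 0.2619 0.1841] [ 3.1411  0.0027 -2.8536] [-0.0013 -0.0051 -0.0377  0.0018 -0.0062 -0.0012]
cam [0.3113 0.2392 0.3859] [-0.2663 -0.0793  0.9606]
wide_cap_tab [(0.76, array([306.3, 300.9]), [array([0.4647, 0.2757, 0.068 ])])]
wide_cap_hinge [(0.77, array([302.1, 340.2]), [array([0.5108, 0.2843, 0.068 ])])]
wide_pot [(0.88, array([302.9, 293. ]), [array([0.4571, 0.2699, 0.068 ])])]
rack [(0.78, array([234. , 289.5]), [array([0.4736, 0.2009, 0.068 ])])]
slim_pot_a [(0.78, array([237.6, 291.1]), [array([0.4743, 0.2049, 0.068 ])]), (0.67, array([169.7, 292. ]), [array([0.4957, 0.1374, 0.068 ])])]
wide_cap_tab (array([0.44901835, 0.27102643, 0.10075803]), [np.float64(0.0009376735361897023), np.float64(0.0009376735361896675)])
wide_cap_hinge (array([0.50952127, 0.28660277, 0.06990768]), [np.float64(0.002540959340649407), np.float64(0.002540959340649378)])
wide_pot (array([0.48262279, 0.27573046, 0.012237  ]), [np.float64(0.00048166763348196564), np.float64(0.0004816676334818001)])
rack (array([0.50069142, 0.19471035, 0.01492597]), [np.float64(0.00017155263085618283), np.float64(0.0001715526308561881)])
slim_pot_a (array([0.50308153, 0.19720549, 0.01169309]), [np.float64(0.0015949633319477172), np.float64(0.0015949633319476573)])
```

View pics/w2.png

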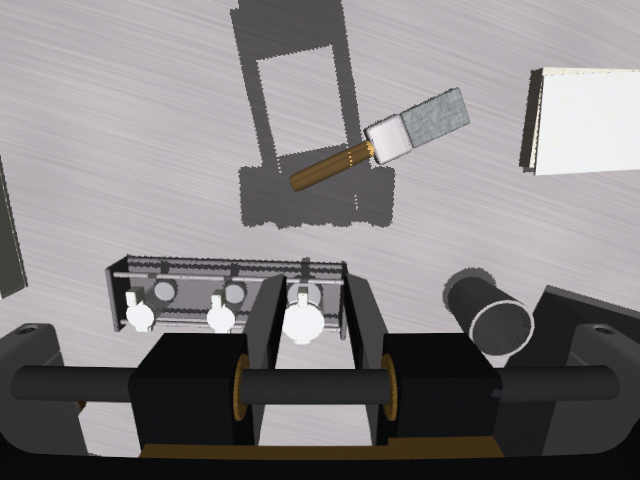

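The wrist picture shows the tab at about (302,298), between the fingers, with the wide cap at (302,322). The two slim pots are at (137,310) and (221,315).

```bash
cat > fit.py <<'E'
from h import *; import pickle
np.set_printoptions(precision=4,suppress=True)
obs=[]
S={'top':dict(tab=[213.4,333.6],hinge=[205.1,308],pot=[218.6,320.3],rack=[252.4,311.2],s1=[252.7,307.3],s2=[287.8,300.4]),
   'side':dict(tab=[223.9,187.3],hinge=[249.6,189],pot=[236.7,214.1],rack=[250.4,232.3],s1=[248,230.7],s2=[261.9,247.5])}
for c in S:
    P=pose(c)
    for k,v in S[c].items(): obs.append((c,k,ray(v,P)))
for n in('w1','w2'):
    D=pickle.load(open(n+'.pkl','rb'))
    for q,k in (('wide_cap_tab','tab'),('wide_cap_hinge','hinge'),('wide_pot','pot'),('rack','rack')): obs.append((n,k,D[q][0][1]))
    for i in (0,1): obs.append((n,f's{1+i}',D['slim_pot_a'][i][1]))
def pts(x):
    X,Y,yaw,th=x; c,s=np.cos(yaw),np.sin(yaw)
    L=dict(rack=(0,0,0),pot=(0,.085,.008),s1=(0,0,.008),s2=(0,-.085,.008),hinge=(.026,.085,.068))
    r,n=.059,.014
    L['tab']=(.026-r*np.cos(th)+n*np.sin(th),.085,.068+r*np.sin(th)+n*np.cos(th))
    return {k:np.array([X+c*a-s*b,Y+s*a+c*b,z]) for k,(a,b,z) in L.items()}
def res(x):
    Q=pts(x); out=[]
    for c,k,(p,d) in obs:
        v=Q[k]-p; out.append((v-d*(d@v))*1000)
    return np.concatenate(out)
r=least_squares(res,[.505,.195,.3,.05],loss='soft_l1',f_scale=3,x_scale=[.01,.01,.05,.05])
print(r.x,np.degrees(r.x[2])); Q=pts(r.x)
for k in Q: print(k,Q[k])
for (c,k,_),e in zip(obs,r.fun.reshape(-1,3)): print(c,k,e.round(1))
E
python3 fit.py
```

```text
[0.5068 0.1953 0.2536 0.1203] 14.528564244259579
rack [0.5068 0.1953 0.    ]
pot [0.4854 0.2776 0.008 ]
s1 [0.5068 0.1953 0.008 ]
s2 [0.5281 0.1131 0.008 ]
hinge [0.5106 0.2841 0.068 ]
tab [0.4555 0.2699 0.089 ]
top tab [-5.2  6.8  1.7]
top hinge [-5.2 -1.6 -0.5]
top pot [-2.9  7.7  1.7]
top rack [-0.4  2.   0.3]
top s1 [-9.1  4.1  0.5]
top s2 [-1.4  2.3  0.2]
side tab [-0.1 -0.8 -1.5]
side hinge [-6.6 -1.6 -3.5]
side pot [ 6.5 -0.4 -0.7]
side rack [ 0.2 -0.8 -1.3]
side s1 [5.5 0.3 0.7]
side s2 [ 1.  -0.5 -0.7]
w1 tab [ 3.1 -1.2  0.7]
w1 hinge [ 0.6 -5.2 -0.4]
w1 pot [1.5 1.  0.5]
w1 rack [1.1 1.9 0.2]
w1 s1 [2.3 0.1 0.7]
w1 s2 [ 1.6 -4.4  1.8]
w2 tab [ 0.9 -3.4  0.1]
w2 hinge [-0.1 -0.2 -0.1]
w2 pot [0.6 1.9 0.5]
w2 rack [-1.1  2.5 -0.9]
w2 s1 [ 1.2 -3.   1. ]
w2 s2 [-2.5 -5.1  0.2]
```

```bash
cat >> fit.py <<'E'
import sys
def draw(img,o,x,out,crop):
    im=cv2.imread(img); m,Rm,p=pose('wrist',o)
    K=np.array([[m['fx'],0,m['cx']],[0,m['fy'],m['cy']],[0,0,1.]])
    def pr(W):
        C=(np.array(W)-p)@Rm; C=C*[1,-1,-1]
        return cv2.projectPoints(C,np.zeros(3),np.zeros(3),K,np.array(m['dist']))[0][:,0]
    X,Y,yaw,th=x;M=np.array([[np.cos(yaw),-np.sin(yaw)],[np.sin(yaw),np.cos(yaw)]])
    def w(L):
        L=np.array(L,float); return np.c_[L[:,:2]@M.T+[X,Y],L[:,2]]
    u,v,s=crop; f=4
    big=cv2.resize(im[v:v+150,u:u+200],None,fx=f,fy=f,interpolation=cv2.INTER_CUBIC)
    t=np.linspace(0,2*np.pi,40)
    for L,col in (([(a*.04,b*.135,.0) for a,b in((1,1),(-1,1),(-1,-1),(1,-1),(1,1))],(0,0,255)),
      ([(.023*np.cos(a),.085+.023*np.sin(a),.074) for a in t],(255,0,0)),
      ([(.015*np.cos(a),.015*np.sin(a),.074) for a in t],(0,160,0)),
      ([(-.04,b*.135,.045) for b in(1,1)]+[(.04,.135,.045)],(0,0,255)),
      ([(-.025,.08,.087),(-.041,.08,.087),(-.041,.09,.087),(-.025,.09,.087),(-.025,.08,.087)],(255,0,255))):
        q=((pr(w(L))-[u,v])*f+f/2).astype(int); cv2.polylines(big,[q.reshape(-1,1,2)],False,col,1)
    cv2.imwrite(out,big)
if len(sys.argv)>1:
    draw('pics/w2.png',dict(eef_pos=[0.3891,.2619,.1841],ee_rot=[3.1411,.0027,-2.8536]),r.x,'pics/ov.png',(190,230,0))
E
python3 fit.py d >/dev/null
```

```text
(no output)
```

View pics/ov.png

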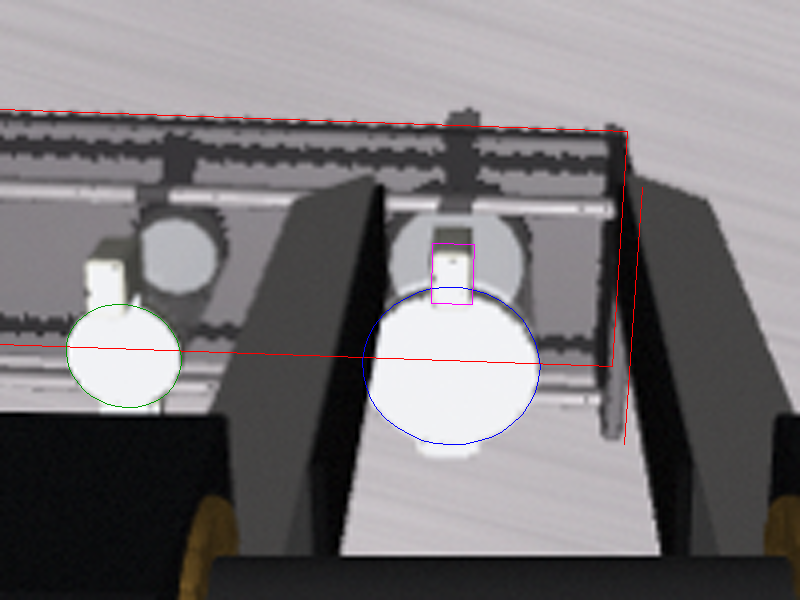

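The overlay fits the picture closely: the cap circle, the slim cap and the rack edge all lie on the model. The tab sits slightly inward of its shut position, so the cap angle is about 0.09 rad.

Request:
step_arm(
  commands=[
    [[30,4,-20,-2],[64,8,-45,-2],[64,8,-64,-2],[64,8,-64,-2],[64,8,-64,-2],[64,8,-64,-2]],
  ],
)

```text
time: 4.08
eef_pos: [0.4523, 0.2698, 0.1198]
ee_rot: [3.141, 0.002, -2.888]
force: [0.7, 0.7, 0.6]
finger_gap: 0.0331
finger_force: 0.0
```

Request:
step_arm(
  commands=[
    [[2,0,-25,0],[2,0,-41,0],[2,0,-41,0],[2,0,-41,0]],
  ],
)

```text
time: 4.42
eef_pos: [0.4539, 0.2698, 0.0787]
ee_rot: [3.141, 0.002, -2.888]
force: [-1.1, 0.4, 0.0]
finger_gap: 0.0331
finger_force: 0.0
```

Request:
step_arm(
  commands=[
    [[0,0,0,0],[0,0,0,0],[0,0,0,0],[0,0,0,0],[0,0,0,0],[0,0,0,0]],
  ],
  claw=0,
  newtons=12,
)

```text
time: 4.92
eef_pos: [0.4541, 0.2695, 0.0775]
ee_rot: [3.141, 0.0, -2.888]
force: [0.6, -0.5, 0.4]
finger_gap: 0.0004
finger_force: 0.0
```

Run:
```python
import numpy as np
c,s=np.cos(.2536),np.sin(.2536)
th0=.09
def g(t): return -59*np.cos(t)+14*np.sin(t), 59*np.sin(t)+14*np.cos(t)
a=g(th0)
for t in np.arange(.2,1.95,.1):
    b=g(t); d=b[0]-a[0]; print(round(t,2),[round(float(v),1) for v in (c*d,s*d,b[1]-a[1])])
```

```text
0.2 [2.4, 0.6, 6.2]
0.3 [5.1, 1.3, 11.6]
0.4 [8.3, 2.2, 16.6]
0.5 [12.0, 3.1, 21.3]
0.6 [16.2, 4.2, 25.6]
0.7 [20.7, 5.4, 29.5]
0.8 [25.6, 6.6, 32.8]
0.9 [30.8, 8.0, 35.7]
1.0 [36.2, 9.4, 38.0]
1.1 [41.8, 10.8, 39.7]
1.2 [47.6, 12.3, 40.8]
1.3 [53.4, 13.9, 41.3]
1.4 [59.3, 15.4, 41.3]
1.5 [65.1, 16.9, 40.6]
1.6 [70.9, 18.4, 39.3]
1.7 [76.5, 19.8, 37.5]
1.8 [81.8, 21.2, 35.0]
1.9 [87.0, 22.5, 32.1]
```

Run:
```python
from h import *
a=eyes.camera('wrist'); b=eyes.camera('side'); cv2.imwrite('pics/m_w.png',a); cv2.imwrite('pics/m_s.png',b)
print(get_obs()['time'])
x=cv2.resize(a[200:,150:450],(400,373)); y=cv2.resize(b[150:290,160:310],(400,373),interpolation=2)
cv2.imwrite('pics/m.png',np.hstack([x,y]))
```

```text
5.0167
```

View pics/m.png

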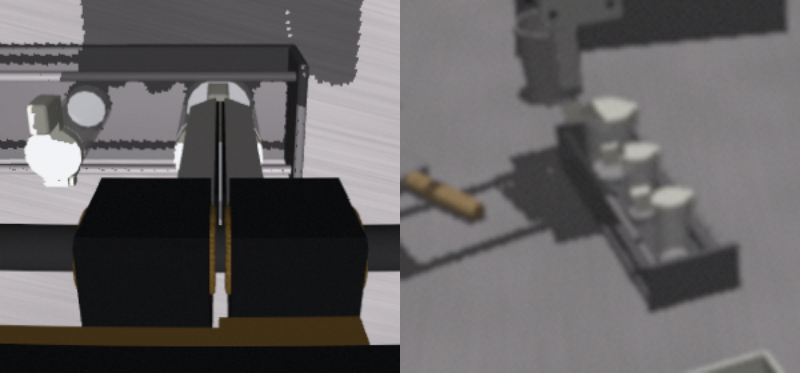

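Run:
```python
from h import *
o=get_obs(); m,Rm,p=pose('wrist',o); K=np.array([[m['fx'],0,m['cx']],[0,m['fy'],m['cy']],[0,0,1.]])
c,s=np.cos(.2536),np.sin(.2536)
def pr(W): return cv2.projectPoints(((np.array(W)-p)@Rm*[1,-1,-1])[None],np.zeros(3),np.zeros(3),K,np.array(m['dist']))[0][0,0]
print('tcp',pr(o['eef_pos']))
im=cv2.imread('pics/m_w.png'); u,v=275,240; f=8
big=cv2.resize(im[v:v+70,u:u+90],None,fx=f,fy=f,interpolation=2)
def W(a,b,z): return [.5068+c*a-s*b,.1953+s*a+c*b,z]
for th,col in((0,(0,0,255)),(.1,(0,200,0))):
    q=[]
    for r,n,y in((51,19,-5),(67,19,-5),(67,19,5),(51,19,5)):
        r/=1e3;n/=1e3;y/=1e3
        q.append(pr(W(.026-r*np.cos(th)+n*np.sin(th),.085+y,.068+r*np.sin(th)+n*np.cos(th))))
    q=((np.array(q)-[u,v])*f+f/2).astype(int); cv2.polylines(big,[q.reshape(-1,1,2)],True,col,1)
cv2.circle(big,tuple(((pr(o['eef_pos'])-[u,v])*f+f/2).astype(int)),4,(255,0,0),-1)
cv2.imwrite('pics/m2.png',big)
```

```text
tcp [313.98946964 274.15406605]
```

View pics/m2.png

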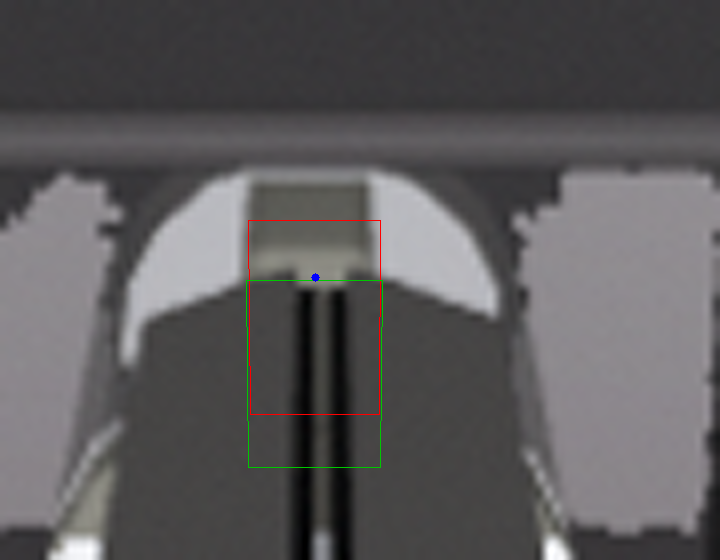

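The picture shows the closed fingertips just above the tab, with its front face still visible at about (310,265) in the full frame. The jaws met above it without pinching, so I will open, go lower and try again.

Request:
step_arm(
  commands=[
    [[0,0,0,0],[0,0,0,0],[0,0,0,0],[0,0,0,0],[-1,0,-5,0],[-1,0,-9,0],[-1,0,-9,0]],
  ],
  claw=0.35,
)

```text
time: 5.6
eef_pos: [0.4521, 0.2691, 0.0668]
ee_rot: [-3.141, -0.002, -2.888]
force: [-0.0, -0.2, -0.6]
finger_gap: 0.0324
finger_force: 0.0
```

Request:
step_arm(
  commands=[
    [[0,0,0,0],[0,0,0,0],[0,0,0,0],[0,0,0,0],[0,0,0,0]],
  ],
  claw=0,
  newtons=12,
)

```text
time: 6.02
eef_pos: [0.4531, 0.2695, 0.0684]
ee_rot: [3.141, 0.0, -2.888]
force: [-0.2, -0.3, -0.7]
finger_gap: 0.003
finger_force: 0.0
```

Request:
step_arm(
  commands=[
    [[0,0,0,0],[0,0,0,0]],
  ],
)

```text
time: 6.18
eef_pos: [0.4531, 0.2695, 0.0683]
ee_rot: [3.141, 0.0, -2.888]
force: [-0.0, 0.1, 0.2]
finger_gap: 0.0007
finger_force: 0.0
```

```bash
python3 w.py m3 wide_cap_tab
python3 - <<'E'
from h import *
im=cv2.imread('pics/m3.png'); b=eyes.camera('side'); t=eyes.camera('top')
cv2.imwrite('pics/m4.png',np.hstack([cv2.resize(im[220:370,240:390],(400,400),interpolation=2),cv2.resize(b[150:230,190:270],(400,400),interpolation=2)]))
E
```

```text
6.1833 [0.4531 0.2695 0.0683] [ 3.1415  0.0002 -2.8883] [ 0.0009  0.0021 -0.0011 -0.0001 -0.0003  0.0002]
cam [0.375  0.2498 0.2704] [-0.2666 -0.0691  0.9613]
wide_cap_tab [(0.89, array([311.8, 287.2]), [array([0.4623, 0.2704, 0.068 ])])]
```

View pics/m4.png

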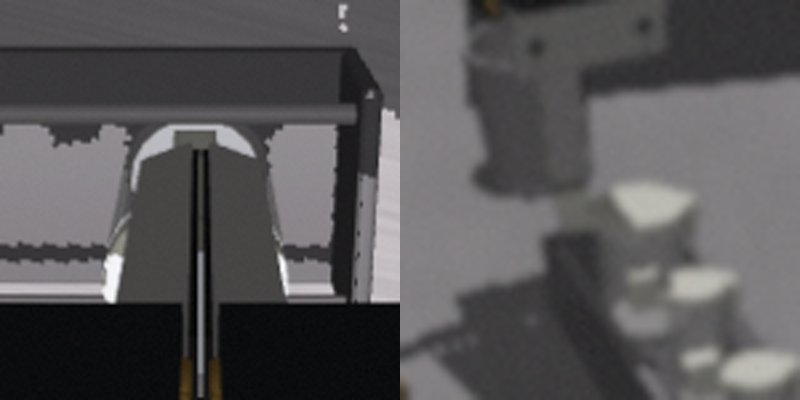

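Run:
```python
from h import *
def pr(W,P):
    m,Rm,p=P; K=np.array([[m['fx'],0,m['cx']],[0,m['fy'],m['cy']],[0,0,1.]])
    return cv2.projectPoints(((np.array(W)-p)@Rm*[1,-1,-1])[None],np.zeros(3),np.zeros(3),K,np.array(m['dist']))[0][0,0].round(1)
c,s=np.cos(.2536),np.sin(.2536)
def W(a,b,z): return [.5068+c*a-s*b,.1953+s*a+c*b,z]
for cam in('side','top','wrist'):
    P=pose(cam)
    print(cam,'tcp',pr(get_obs()['eef_pos'],P),'tabtop',pr(W(-.033,.085,.087),P),'captop',pr(W(0,.085,.074),P),'potbot',pr(W(0,.085,.008),P),'rackcorner',pr(W(-.04,-.135,0),P),pr(W(-.04,-.135,0.045),P),pr(W(.04,-.135,0.045),P))
    if cam!='wrist': cv2.imwrite(f'pics/n_{cam}.png',eyes.camera(cam))
t=cv2.imread('pics/n_side.png'); b=cv2.imread('pics/n_top.png')
cv2.imwrite('pics/n.png',np.hstack([cv2.resize(t[120:270,190:320],(400,460),interpolation=2),cv2.resize(b[250:365,180:280],(400,460),interpolation=2)]))
```

```text
side tcp [223.8 195.8] tabtop [223.2 188.9] captop [236.8 190.9] potbot [239.4 214.2] rackcorner [253.2 266.8] [251.5 249.8] [286.2 240.7]
top tcp [212.5 337. ] tabtop [210.6 337.1] captop [208.2 322. ] potbot [215.1 321.6] rackcorner [312.9 312. ] [311.7 311.9] [302. 277.]
wrist tcp [314.  274.2] tabtop [313.4 286.8] captop [313.5 325.2] potbot [313.8 284.7] rackcorner [ 55.3 236.3] [ 10.9 252.6] [ 36.3 348.6]
```

View pics/n.png

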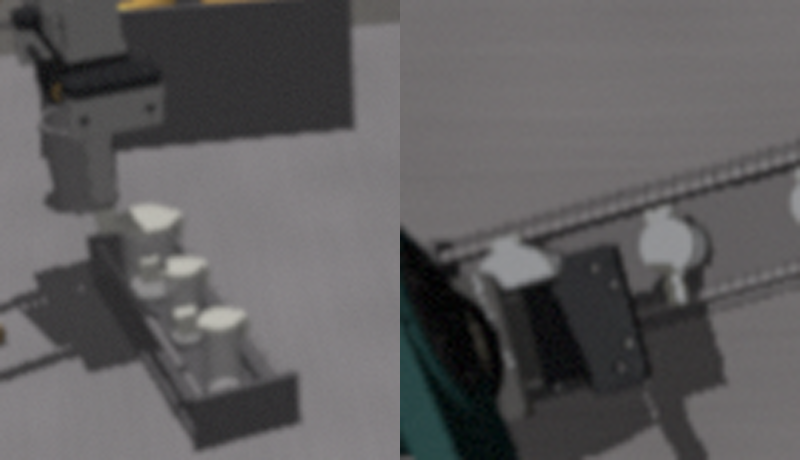

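The side picture shows the fingertips ending at about row 186. The reported TCP projects to row 196, so the real tips sit roughly 15-20 mm above it, just over the tab. I will open and go lower again.

Request:
step_arm(
  commands=[
    [[0,0,0,0],[0,0,0,0],[0,0,0,0],[0,0,0,0],[0,0,-6,0],[0,0,-12,0],[0,0,-12,0]],
  ],
  claw=0.35,
)

```text
time: 7.07
eef_pos: [0.4518, 0.2689, 0.0542]
ee_rot: [-3.141, -0.003, -2.888]
force: [-0.1, 0.8, -0.4]
finger_gap: 0.0328
finger_force: 0.0
```

Request:
step_arm(
  commands=[
    [[0,0,0,0],[0,0,0,0],[0,0,0,0],[0,0,0,0],[0,0,0,0],[0,0,0,0]],
  ],
  claw=0,
  newtons=12,
)

```text
time: 7.57
eef_pos: [0.4534, 0.2686, 0.0564]
ee_rot: [-3.14, 0.0, -2.889]
force: [0.5, -3.9, 0.8]
finger_gap: 0.0101
finger_force: 12.0
```

Request:
step_arm(
  commands=[
    [[2,1,6,0],[5,1,12,0],[8,2,17,0],[12,3,21,0],[16,4,26,0],[21,5,30,0],[26,7,33,0],[31,8,36,0],[36,9,38,0],[42,11,40,0]],
  ],
)

```text
time: 8.4
eef_pos: [0.4951, 0.2796, 0.0971]
ee_rot: [-3.14, -0.001, -2.889]
force: [-0.5, -6.1, -0.2]
finger_gap: 0.0102
finger_force: 12.0
```

Request:
step_arm(
  commands=[
    [[6,1,1,0],[12,3,1,0],[17,4,1,0],[23,6,1,0],[29,8,0,0],[34,9,-2,0],[40,10,-5,0],[43,11,-7,0],[43,11,-7,0],[43,11,-7,0]],
  ],
)

```text
time: 9.23
eef_pos: [0.5408, 0.2914, 0.0915]
ee_rot: [-3.141, 0.006, -2.889]
force: [3.3, -4.8, 3.3]
finger_gap: 0.01
finger_force: 12.0
```

Request:
step_arm(
  commands=[
    [[0,0,0,0],[0,0,0,0],[0,0,0,0],[0,0,30,0],[0,0,70,0],[0,0,110,0],[0,-30,120,0],[0,-70,120,0],[0,-110,120,0],[0,-150,120,0]],
  ],
  claw=0.4,
)

```text
time: 10.07
eef_pos: [0.5377, 0.1415, 0.2096]
ee_rot: [3.14, 0.001, -2.886]
force: [0.8, -0.1, -0.5]
finger_gap: 0.0374
finger_force: 0.0
```

Request:
step_arm(
  commands=[
    [[0,-40,0,0],[0,-80,0,0],[0,-120,0,0],[-20,-160,0,0],[-40,-200,0,0],[-60,-240,0,0],[-60,-270,0,0],[-60,-290,0,0],[-60,-290,0,0],[-60,-290,0,0]],
  ],
)

```text
time: 10.9
eef_pos: [0.478, -0.1484, 0.2089]
ee_rot: [3.14, 0.001, -2.89]
force: [0.7, 1.0, -0.0]
finger_gap: 0.0375
finger_force: 0.0
```

```bash
python3 w.py p1 plug_center,plug,tub,baton_a
python3 - <<'E'
from h import *
t=eyes.camera('top'); L=eyes.landmark_of('wide_cap_tab','top'); print(L[:2]); s=eyes.camera('side'); M=eyes.landmark_of('wide_cap_tab','side'); print(M[:2])
cv2.imwrite('pics/o_s.png',s);cv2.imwrite('pics/o_t.png',t)
for i in L[:1]:
  for j in M[:2]: print(tri([ray(i['pixel'],pose('top')),ray(j['pixel'],pose('side'))]))
w=cv2.imread('pics/p1.png')
cv2.imwrite('pics/o.png',np.hstack([cv2.resize(s[140:260,190:310],(400,400),interpolation=2),cv2.resize(w,(400,400))]))
E
```

```text
10.9 [ 0.478  -0.1484  0.2089] [ 3.1396  0.0006 -2.8898] [ 0.0389 -0.0051  0.0011  0.0026  0.0053  0.0037]
cam [ 0.3999 -0.1684  0.4109] [-0.2666 -0.0705  0.9612]
plug_center [(0.59, array([278.6, 235.2]), [array([ 0.4992, -0.1815,  0.068 ])])]
plug [(0.88, array([277.7, 235. ]), [array([ 0.4992, -0.1825,  0.068 ])])]
tub [(0.74, array([278.7, 237.7]), [array([ 0.5018, -0.1808,  0.068 ])])]
baton_a [(0.85, array([322., 240.]), [array([ 0.4929, -0.1359,  0.068 ])]), (0.76, array([235.4, 245.3]), [array([ 0.5215, -0.2236,  0.068 ])])]
[{'pixel': [196.9, 299.5], 'p': 0.58}]
[]
```

View pics/o.png

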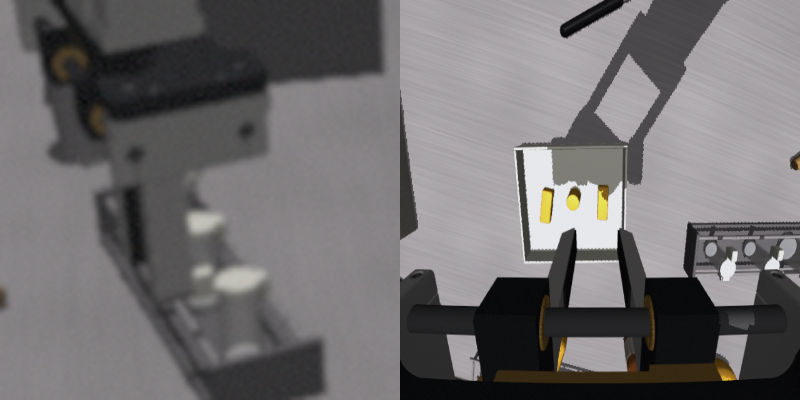

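The side crop shows the gripper in front of the rack with the slim caps shut. The wrist half shows the upright plug at (279,235) in the full frame, between the two batons.

Request:
step_arm(
  commands=[
    [[-8,-15,-25,0],[-15,-38,-50,0],[-15,-38,-65,0],[-15,-38,-65,0],[-15,-38,-65,0]],
  ],
)

```text
time: 11.77
eef_pos: [0.4625, -0.186, 0.1436]
ee_rot: [3.14, -0.001, -2.888]
force: [0.8, 0.6, -0.2]
finger_gap: 0.0375
finger_force: 0.0
```

```bash
python3 w.py p2 plug_center,plug,tub,baton_a
python3 - <<'E'
from h import *; import pickle
a,b=[pickle.load(open(n+'.pkl','rb')) for n in('p1','p2')]
S={'plug_center':([420.1,301.3],[270.9,331.1]),'plug':([418.1,301.7],[274.3,340.8]),'tub':([413.9,301],[275.4,341.7])}
for q in S:
    R4=[a[q][0][1],b[q][0][1]]; print(q,tri(R4)); R4+=[ray(x,pose(c)) for x,c in zip(S[q],('top','side'))]; print('  all',tri(R4))
def pr(W,P):
    m,Rm,p=P; K=np.array([[m['fx'],0,m['cx']],[0,m['fy'],m['cy']],[0,0,1.]])
    return cv2.projectPoints(((np.array(W)-p)@Rm*[1,-1,-1])[None],np.zeros(3),np.zeros(3),K,np.array(m['dist']))[0][0,0].round(1)
c,s=np.cos(.2536),np.sin(.2536)
for th in(0,1.5,1.7,1.9,2.1):
    x=.026-.059*np.cos(th)+.014*np.sin(th);z=.068+.059*np.sin(th)+.014*np.cos(th)
    print(th,pr([.5068+c*x-s*.085,.1953+s*x+c*.085,z],pose('top')))
L=eyes.masks_of('plug','wrist'); m=L[0]['pixels']; ys,xs=np.nonzero(m); print(L[0]['p'],L[0]['box'],xs.mean(),ys.mean())
E
```

```text
11.7667 [ 0.4625 -0.186   0.1436] [ 3.1399 -0.0012 -2.8883] [ 0.0112 -0.0181 -0.0501  0.0009  0.0022 -0.0003]
cam [ 0.3848 -0.206   0.3457] [-0.2649 -0.0703  0.9617]
plug_center [(0.92, array([303.9, 279.3]), [array([ 0.4986, -0.186 ,  0.068 ])])]
plug [(0.8, array([304.7, 273.4]), [array([ 0.493 , -0.1867,  0.068 ])])]
tub [(0.84, array([301.2, 275.8]), [array([ 0.4959, -0.1891,  0.068 ])])]
baton_a [(0.73, array([357.8, 279.3]), [array([ 0.4866, -0.1397,  0.068 ])]), (0.65, array([251.9, 284.7]), [array([ 0.5152, -0.2296,  0.068 ])])]
plug_center (array([ 0.50666817, -0.18339035,  0.04562246]), [np.float64(0.0014077548790246673), np.float64(0.0014077548790248269)])
  all (array([ 0.51592071, -0.18425254,  0.02476938]), [np.float64(0.004199122881143298), np.float64(0.0013992674012874632), np.float64(0.004372905293952948), np.float64(0.000761677082115121)])
plug (array([ 0.5124598 , -0.18387258,  0.01976022]), [np.float64(0.0008899709589692446), np.float64(0.000889970958969395)])
  all (array([ 0.51930977, -0.1843641 ,  0.00132131]), [np.float64(0.00116005437764912), np.float64(0.00237220947605168), np.float64(0.0014518129818085442), np.float64(0.0015411038469813336)])
tub (array([ 0.52373621, -0.18408824, -0.00335666]), [np.float64(0.0009759774243394177), np.float64(0.0009759774243393444)])
  all (array([ 0.522848  , -0.1817312 , -0.00388398]), [np.float64(0.0017012900955253479), np.float64(0.0034844622714138842), np.float64(0.005121275904349049), np.float64(2.010080756162495e-05)])
0 [211.1 337. ]
1.5 [197.7 305.5]
1.7 [196.7 300.1]
1.9 [196.1 295.2]
2.1 [195.9 291. ]
0.88 [289.6, 263.5, 316.1, 299.0] 303.2547864506627 279.91310751104567
```

Request:
step_arm(
  commands=[
    [[28,1,-20,0],[54,3,-40,0],[54,3,-60,0],[54,3,-70,0],[54,3,-70,0]],
  ],
)

```text
time: 12.48
eef_pos: [0.5152, -0.1824, 0.0713]
ee_rot: [3.138, -0.005, -2.888]
force: [-0.2, 0.2, 0.1]
finger_gap: 0.0372
finger_force: 0.0
```

```bash
python3 w.py p3 plug_center,plug
python3 - <<'E'
from h import *
L=eyes.masks_of('plug','wrist'); print([(l['p'],l['box']) for l in L[:2]])
o=get_obs();m,Rm,p=pose('wrist')
K=np.array([[m['fx'],0,m['cx']],[0,m['fy'],m['cy']],[0,0,1.]])
for z in (.044,.024,.004): 
  print(z,cv2.projectPoints(((np.array([.5165,-.1835,z])-p)@Rm*[1,-1,-1])[None],np.zeros(3),np.zeros(3),K,np.array(m['dist']))[0][0,0])
E
```

```text
12.4833 [ 0.5152 -0.1824  0.0713] [ 3.1378 -0.0047 -2.8877] [-0.0092 -0.0377 -0.0383 -0.0017  0.0257 -0.0007]
cam [ 0.4383 -0.2027  0.2738] [-0.2612 -0.0715  0.9626]
plug_center [(0.67, array([314.4, 254.7]), [array([ 0.5035, -0.1852,  0.068 ])])]
plug [(0.89, array([310.2, 246.9]), [array([ 0.4991, -0.1891,  0.068 ])])]
[(0.68, [296.3, 232.6, 327.7, 274.9])]
0.044 [315.31507955 256.45642307]
0.024 [315.33302086 248.25346854]
0.004 [315.34852803 241.15378523]
```

Request:
step_arm(
  commands=[
    [[3,-2,-30,0],[3,-2,-55,0],[3,-2,-61,0],[3,-2,-61,0]],
  ],
)

```text
time: 13.02
eef_pos: [0.5186, -0.1851, 0.0122]
ee_rot: [3.139, -0.002, -2.889]
force: [-0.5, 0.7, 0.1]
finger_gap: 0.0381
finger_force: 0.0
```

Request:
step_arm(
  commands=[
    [[0,0,0,0],[0,0,0,0],[0,0,0,0],[0,0,0,0]],
  ],
  claw=0,
  newtons=10,
)

```text
time: 13.35
eef_pos: [0.5214, -0.1862, 0.0155]
ee_rot: [-3.139, 0.003, -2.888]
force: [-0.2, 0.3, 3.1]
finger_gap: 0.0234
finger_force: 10.0
```

Request:
step_arm(
  commands=[
    [[0,0,15,0],[0,0,40,0],[0,0,70,0],[0,0,100,0],[0,0,130,0],[0,0,130,0],[0,0,130,0],[0,0,130,0]],
  ],
)

```text
time: 14.02
eef_pos: [0.5197, -0.1854, 0.1427]
ee_rot: [3.141, -0.0, -2.888]
force: [0.1, 0.1, -0.4]
finger_gap: 0.0234
finger_force: 9.9
```

```bash
python3 w.py q1 plug_center,plug
python3 - <<'E'
from h import *; import pickle
D=pickle.load(open('q1.pkl','rb'))
s=eyes.camera('side'); cv2.imwrite('pics/q_s.png',s)
A=eyes.landmark_of('plug_center','side');B=eyes.landmark_of('plug','side'); M=eyes.masks_of('plug','side')
print(A[:2],B[:2],[(l['p'],l['box']) for l in M[:2]])
if A and D['plug_center']: print(tri([D['plug_center'][0][1],ray(A[0]['pixel'],pose('side'))]))
if B and D['plug']: print(tri([D['plug'][0][1],ray(B[0]['pixel'],pose('side'))]))
o=get_obs(); m,Rm,p=pose('side'); K=np.array([[m['fx'],0,m['cx']],[0,m['fy'],m['cy']],[0,0,1.]])
for dz in(-.02,0,.02,.04): print(dz,cv2.projectPoints(((np.array(o['eef_pos'])+[0,0,dz]-p)@Rm*[1,-1,-1])[None],np.zeros(3),np.zeros(3),K,np.array(m['dist']))[0][0,0])
E
```

```text
14.0167 [ 0.5197 -0.1854  0.1427] [ 3.1412 -0.0003 -2.8883] [ 0.0001  0.0197  0.0343  0.0012  0.0036 -0.0003]
cam [ 0.4417 -0.2051  0.3448] [-0.266  -0.0692  0.9615]
plug_center [(0.97, array([318.2, 274. ]), [array([ 0.5474, -0.1745,  0.068 ])])]
plug [(0.7, array([322.2, 263.1]), [array([ 0.5367, -0.1737,  0.068 ])]), (0.45, array([571.1, 299.4]), [array([0.5139, 0.058 , 0.068 ])]), (0.22, array([314.4, 226.4]), [array([ 0.5066, -0.1886,  0.068 ])])]
[{'pixel': [265.0, 274.4], 'p': 0.54}] [{'pixel': [266.1, 284.4], 'p': 0.58}] [(0.75, [259.6, 260.2, 277.7, 288.1])]
(array([ 0.51492813, -0.18392771,  0.15209385]), [np.float64(0.000382191110867065), np.float64(0.00038219111086680054)])
(array([ 0.51548662, -0.18072585,  0.12871564]), [np.float64(0.0003967193092728689), np.float64(0.0003967193092728223)])
-0.02 [269.23569051 288.74115716]
0 [268.44913991 279.26175141]
0.02 [267.64409027 269.53723957]
0.04 [266.81997414 259.5590648 ]
```

Request:
step_arm(
  commands=[
    [[-2,20,15,0],[-4,55,25,0],[-6,95,25,0],[-8,135,25,0],[-10,175,25,0],[-13,215,25,0],[-16,255,25,0],[-19,295,25,0],[-22,335,25,0],[-25,370,25,0]],
  ],
)

```text
time: 15.2
eef_pos: [0.4943, 0.1869, 0.168]
ee_rot: [3.141, -0.0, -2.887]
force: [-0.2, -0.3, -0.1]
finger_gap: 0.0236
finger_force: 9.9
```

Request:
step_arm(
  commands=[
    [[-2,35,0,0],[-4,65,0,0],[-6,85,0,0],[-6,94,0,0],[-6,94,0,0],[-6,94,0,0],[-6,94,0,0]],
  ],
)

```text
time: 15.78
eef_pos: [0.4892, 0.2772, 0.1681]
ee_rot: [-3.141, -0.0, -2.89]
force: [-0.2, 0.3, -0.5]
finger_gap: 0.0237
finger_force: 9.9
```

```bash
python3 w.py q2 plug_center,plug,wide_pot,wide_cap_hinge
python3 - <<'E'
from h import *; import pickle
D=pickle.load(open('q2.pkl','rb')); P=pose('wrist')
for q in('plug_center',): print([ (p+d*(.177-p[2])/d[2]) for _,(p,d) in D[q][:1]])
m,Rm,p=P; K=np.array([[m['fx'],0,m['cx']],[0,m['fy'],m['cy']],[0,0,1.]])
for W in ([.4854,.2776,.008],[.4854,.2776,.068],[.5106,.2841,.068]): print(W,cv2.projectPoints(((np.array(W)-p)@Rm*[1,-1,-1])[None],np.zeros(3),np.zeros(3),K,np.array(m['dist']))[0][0,0])
im=cv2.imread('pics/q2.png'); cv2.imwrite('pics/q2c.png',cv2.resize(im[180:330,220:420],(800,600),interpolation=2))
E
```

```text
15.7833 [0.4892 0.2772 0.1681] [-3.1409 -0.0004 -2.8897] [-0.0088 -0.0051 -0.0002  0.0031 -0.0005  0.0034]
cam [0.4112 0.2577 0.3702] [-0.2664 -0.0678  0.9615]
plug_center [(0.93, array([317.9, 273.6]), [array([0.5264, 0.2903, 0.068 ])]), (0.15, array([237.1, 215.7]), [array([0.4901, 0.2044, 0.068 ])])]
plug [(0.69, array([319.2, 264.7]), [array([0.5173, 0.2892, 0.068 ])])]
wide_pot [(0.85, array([314.4, 215.9]), [array([0.4726, 0.2729, 0.068 ])])]
wide_cap_hinge [(0.69, array([317.7, 259. ]), [array([0.5121, 0.2863, 0.068 ])])]
[array([0.48483712, 0.27853102, 0.177     ])]
[0.4854, 0.2776, 0.008] [315.30928426 216.4660985 ]
[0.4854, 0.2776, 0.068] [315.3955206  229.94600945]
[0.5106, 0.2841, 0.068] [315.38352972 256.62770292]
```

View pics/q2c.png

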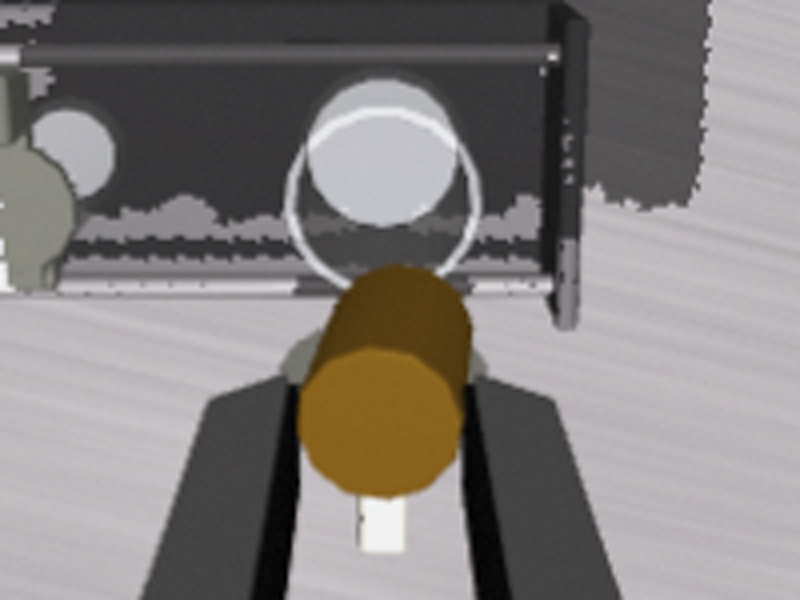

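The picture shows the plug held upright, with a tilt of about 3°. The pot's rim ellipse is centred at about (315,229) and its floor disc at (315,217), in line with the plug. The open cap stands behind the plug.

Request:
step_arm(
  commands=[
    [[0,0,-30,0],[0,0,-60,0],[0,0,-80,0],[0,0,-90,0],[0,0,-100,0],[0,0,-110,0],[0,0,-110,0],[0,0,-110,0]],
  ],
)

```text
time: 16.7
eef_pos: [0.4893, 0.2785, 0.0586]
ee_rot: [3.141, 0.001, -2.888]
force: [-0.7, -0.7, 0.1]
finger_gap: 0.0233
finger_force: 9.9
```

Request:
step_arm(
  commands=[
    [[0,0,0,0],[0,0,0,0],[0,0,0,0],[0,0,0,0],[0,0,25,0],[0,0,60,0],[-10,0,100,0],[-40,-8,110,0],[-40,-8,110,0],[-40,-8,110,0]],
  ],
  claw=0.4,
)

```text
time: 17.53
eef_pos: [0.4492, 0.2708, 0.1702]
ee_rot: [3.141, 0.004, -2.888]
force: [-0.0, -0.5, 0.2]
finger_gap: 0.0377
finger_force: 0.0
```

```bash
python3 w.py q3 plug_center,plug,wide_cap_tab,wide_cap_hinge
python3 - <<'E'
from h import *; import pickle
D=pickle.load(open('q3.pkl','rb')); m,Rm,p=pose('wrist')
if D['plug_center']: P,d=D['plug_center'][0][1]; print('plug at z.033',P+d*(.033-P[2])/d[2])
K=np.array([[m['fx'],0,m['cx']],[0,m['fy'],m['cy']],[0,0,1.]]); c,s=np.cos(.2536),np.sin(.2536)
print([(l['p'],l['box']) for l in eyes.masks_of('plug','wrist')[:2]])
pr=lambda W:cv2.projectPoints(((np.array(W)-p)@Rm*[1,-1,-1])[None],np.zeros(3),np.zeros(3),K,np.array(m['dist']))[0][0,0].round(1)
for z in(.013,.033,.053):print(z,pr([.4854,.2776,z]))
for th in(1.5,1.6,1.7,1.8,1.9,2.0):
    x=.026-.059*np.cos(th)+.014*np.sin(th);z=.068+.059*np.sin(th)+.014*np.cos(th)
    W=[.5068+c*x-s*.085,.1953+s*x+c*.085,z]; print(th,np.round(W,4),pr(W))
E
```

```text
17.5333 [0.4492 0.2708 0.1702] [ 3.1408  0.0043 -2.8877] [-0.0087  0.0525  0.0257 -0.0031 -0.015  -0.0006]
cam [0.3704 0.2507 0.3719] [-0.2702 -0.0709  0.9602]
plug_center [(0.73, array([317. , 258.6]), [array([0.473 , 0.2798, 0.068 ])]), (0.45, array([309.4, 249.4]), [array([0.4659, 0.2705, 0.068 ])])]
plug [(0.85, array([313.3, 253.4]), [array([0.4688, 0.2751, 0.068 ])])]
wide_cap_tab [(0.71, array([314.1, 349.6]), [array([0.5707, 0.3023, 0.068 ])]), (0.51, array([312.8, 296.4]), [array([0.5122, 0.2858, 0.068 ])])]
wide_cap_hinge [(0.64, array([314.5, 296.4]), [array([0.5118, 0.2874, 0.068 ])])]
plug at z.033 [0.48479581 0.28313683 0.033     ]
[(0.56, [306.0, 252.0, 328.3, 276.2])]
0.013 [312.6 254.5]
0.033 [312.5 260.4]
0.053 [312.3 267. ]
1.5 [0.5201 0.2866 0.1278] [311.7 340.5]
1.6 [0.5259 0.288  0.1266] [311.7 346. ]
1.7 [0.5314 0.2895 0.1247] [311.7 350.7]
1.8 [0.5368 0.2909 0.1223] [311.8 354.7]
1.9 [0.5419 0.2922 0.1193] [311.8 358. ]
2.0 [0.5467 0.2935 0.1158] [311.9 360.5]
```

The plug is in the pot: the landmark at z = 0.033 is within 6 mm of the pot axis. The cap is still open at about 1.7 rad. Next I pinch the tab again where I released it.

Request:
step_arm(
  commands=[
    [[0,0,30,0],[30,7,40,0],[62,14,40,0],[92,21,35,0],[92,21,0,0],[92,21,-30,0],[92,21,-60,0],[92,21,-79,0],[92,21,-79,0],[92,21,-79,0]],
  ],
)

```text
time: 18.67
eef_pos: [0.5401, 0.291, 0.087]
ee_rot: [-3.141, -0.004, -2.888]
force: [0.6, 0.1, 0.4]
finger_gap: 0.0375
finger_force: 0.0
```

Request:
step_arm(
  commands=[
    [[0,0,0,0],[0,0,0,0],[0,0,0,0],[0,0,0,0],[0,0,0,0],[0,0,0,0]],
  ],
  claw=0,
  newtons=12,
)

```text
time: 19.17
eef_pos: [0.542, 0.2914, 0.0907]
ee_rot: [-3.141, 0.003, -2.888]
force: [1.5, -0.5, 4.2]
finger_gap: 0.0101
finger_force: 12.0
```

Request:
step_arm(
  commands=[
    [[-3,-1,2,0],[-9,-2,5,0],[-14,-3,7,0],[-20,-5,8,0],[-26,-7,8,0],[-31,-8,8,0],[-37,-10,8,0],[-43,-11,7,0],[-49,-13,5,0],[-54,-14,3,0]],
  ],
)

```text
time: 20.0
eef_pos: [0.4867, 0.2772, 0.0923]
ee_rot: [-3.141, 0.001, -2.888]
force: [4.0, -1.8, -1.5]
finger_gap: 0.0097
finger_force: 12.0
```

Request:
step_arm(
  commands=[
    [[-5,-1,-3,0],[-10,-3,-6,0],[-15,-4,-10,0],[-19,-5,-15,0],[-23,-6,-19,0],[-26,-7,-24,0],[-29,-8,-30,0],[-31,-8,-36,0],[-32,-8,-41,0],[-32,-8,-41,0]],
  ],
)

```text
time: 20.83
eef_pos: [0.4542, 0.2688, 0.0504]
ee_rot: [-3.141, -0.002, -2.888]
force: [0.6, -3.8, 2.5]
finger_gap: 0.0093
finger_force: 12.0
```

Request:
step_arm(
  commands=[
    [[0,0,0,0],[0,0,0,0],[0,0,0,0],[0,0,20,0],[0,0,50,0]],
  ],
  claw=0.35,
)

```text
time: 21.25
eef_pos: [0.4517, 0.2689, 0.0973]
ee_rot: [-3.142, -0.01, -2.888]
force: [0.7, 0.9, 0.2]
finger_gap: 0.0328
finger_force: 0.0
```

Request:
step_arm(
  commands=[
    [[3,1,0,0],[3,1,0,0],[3,1,0,0],[3,1,0,0],[3,1,0,0],[3,1,-15,0],[3,1,-28,0],[3,1,-32,0],[3,1,-34,0]],
  ],
  claw=0,
)

```text
time: 22.0
eef_pos: [0.4566, 0.2699, 0.0652]
ee_rot: [-3.141, -0.004, -2.888]
force: [0.6, -0.8, 0.3]
finger_gap: 0.0007
finger_force: 0.0
```

Request:
step_arm(
  commands=[
    [[0,0,-2,0],[0,0,-4,0],[0,0,-4,0]],
  ],
)

```text
time: 22.25
eef_pos: [0.4584, 0.2707, 0.0641]
ee_rot: [3.141, 0.001, -2.888]
force: [0.2, -0.4, -1.0]
finger_gap: 0.0008
finger_force: 0.0
```

Request:
step_arm(
  commands=[
    [[0,0,-2,0],[0,0,-2,0]],
  ],
)

```text
time: 22.42
eef_pos: [0.4587, 0.2709, 0.0638]
ee_rot: [3.141, 0.002, -2.888]
force: [-3.6, -1.4, 7.3]
finger_gap: 0.0003
finger_force: 4.0
```

Request:
step_arm(
  commands=[
    [[0,0,-2,0],[0,0,-2,0],[0,0,-2,0]],
  ],
)

```text
time: 22.67
eef_pos: [0.4587, 0.2709, 0.0636]
ee_rot: [3.141, 0.003, -2.888]
force: [-5.4, -3.2, 14.1]
finger_gap: 0.0009
finger_force: 7.4
```

Request:
step_arm(
  commands=[
    [[0,0,-2,0],[0,0,-2,0],[0,0,20,0],[-5,0,60,0],[-40,0,100,0],[-70,0,120,0],[-70,0,120,0],[-70,0,120,0]],
  ],
)

```text
time: 23.33
eef_pos: [0.3884, 0.2715, 0.1826]
ee_rot: [3.14, 0.007, -2.887]
force: [0.0, 0.4, -0.6]
finger_gap: 0.0001
finger_force: 0.0
```

```bash
python3 w.py r1 wide_cap_tab,wide_cap_hinge,slim_pot_a
python3 - <<'E'
from h import *
m,Rm,p=pose('wrist'); K=np.array([[m['fx'],0,m['cx']],[0,m['fy'],m['cy']],[0,0,1.]]); c,s=np.cos(.2536),np.sin(.2536)
pr=lambda W,P:cv2.projectPoints(((np.array(W)-P[2])@P[1]*[1,-1,-1])[None],np.zeros(3),np.zeros(3),np.array([[P[0]['fx'],0,P[0]['cx']],[0,P[0]['fy'],P[0]['cy']],[0,0,1.]]),np.array(P[0]['dist']))[0][0,0].round(1)
for cam in('wrist','side','top'):
    if cam!='wrist': cv2.imwrite(f'pics/r_{cam}.png',eyes.camera(cam)); print(cam,[(l['p'],l['pixel']) for l in eyes.landmark_of('wide_cap_tab',cam)[:3]])
    P=pose(cam)
    for th in(0,.05,.1,.2):
        x=.026-.059*np.cos(th)+.014*np.sin(th);z=.068+.059*np.sin(th)+.014*np.cos(th)
        print(cam,th,pr([.5068+c*x-s*.085,.1953+s*x+c*.085,z],P))
print([(l['p'],l['box']) for l in eyes.masks_of('wide_cap_tab','wrist')[:1]])
E
```

```text
23.3333 [0.3884 0.2715 0.1826] [ 3.1398  0.0072 -2.8866] [-0.0228  0.0693  0.0418 -0.013  -0.038  -0.0083]
cam [0.3091 0.251  0.384 ] [-0.2726 -0.0728  0.9594]
wide_cap_tab [(0.58, array([295.7, 296.2]), [array([0.4618, 0.2711, 0.068 ])])]
wide_cap_hinge []
slim_pot_a [(0.82, array([231.6, 294. ]), [array([0.4762, 0.2068, 0.068 ])]), (0.69, array([162.6, 293.4]), [array([0.4939, 0.1373, 0.068 ])]), (0.58, array([230. , 290.7]), [array([0.4729, 0.2045, 0.068 ])])]
wrist 0 [296.7 299.2]
wrist 0.05 [296.5 301.2]
wrist 0.1 [296.4 303.5]
wrist 0.2 [296.1 308.4]
side [(0.55, [224.5, 189.1])]
side 0 [223.4 190.8]
side 0.05 [223.6 189.6]
side 0.1 [223.9 188.5]
side 0.2 [224.5 186.2]
top [(0.86, [213.4, 335.9])]
top 0 [211.1 337. ]
top 0.05 [210.7 336.7]
top 0.1 [210.3 336.3]
top 0.2 [209.4 335.4]
[(0.53, [276.1, 302.3, 286.5, 330.6])]
```

Request:
step_arm(
  commands=[
    [[0,0,10,0],[0,0,10,0],[0,0,10,0],[0,0,10,0]],
  ],
)

```text
time: 24.12
eef_pos: [0.3882, 0.2706, 0.1897]
ee_rot: [3.141, 0.001, -2.888]
force: [-0.6, -0.7, -0.2]
finger_gap: 0.0007
finger_force: 0.0
```

```bash
python3 -c "
from h import *
print(workorder.finish_job())"
```

```text
the job is handed in; nothing more can be done
None
```

I handed the job in at about 24 s: the wide cap was opened to about 1.7 rad, the plug placed in the wide pot, and the cap pressed down to a firm stop (about 14 N); the hand-in returned no verdict, so I can't confirm a pass.

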